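# Clamp the flat electrode in its holder

### The arm

A 6-joint arm with a two-finger parallel gripper is mounted at the origin on the work surface. World frame = base frame: x ahead of the robot, y to its left, z up, the work surface at z = 0. Lengths are in m, angles in rad, forces in N, time in s.
With the tool pointing down it reaches from about 0.15 to 0.775 m from the base axis. Payload 6.1 kg.
Tool frame: the origin (TCP) lies at the very end of the fingers, on their centre line; the grasp point (between the pads) lies bot.hold_point_z behind it (bot.hold_point_z is the distance from the TCP to the grasp point, in m); z points along the fingers, y is the line along which they close (so a half turn about z gives the same grasp; the last joint's range is limited). The gripper opens to 85 mm and grips with 20 to 120 N. Pads are 22 mm wide; open, the fingers measure 114 mm over their backs; the gripper's body (76 mm by 85 mm) begins 54 mm behind the grasp point. The pads swing forward as they close: fully open they stand 13 mm farther back than shut.
Start: joints at [1.196, 0.126, -0.04, 1.405, 0, 1.571], TCP at [0.192, 0.489, 0.231] pointing down, gripper open.
Joint ranges: [-2.72, 2.72], [-0.95, 1.95], [-1.27, 1.35], [-1.78, 2.02], [-1.46, 1.47], [-3.14, 3.14]. Speed limits (rad/s): [2.39, 2.39, 3.01, 3.14, 3.14, 3.14].

### API

Orientations are given as a unit quaternion [x, y, z, w].
In Python, from workcell import bot, read_camera, get_calibration, order gives the robot as it stands.
- The arm moves only by the shell command python3 -m handwheel 'ROWS' [FORCE]. ROWS is a JSON object of lists of equal length, an entry for each row: "translation": the shift along the tool's x, y, z in units of 60 mm (1.0 is 60 mm), a list of three; "turn": the turn, a rotation vector about the tool's x, y, z in units of 5 degrees (1.0 is 5 degrees), a list of three; "grip": the opening, from -1 (shut) to 1 (fully open), so that 0 is half open. In form: {"translation": [[tx, ty, tz], ...], "turn": [[ax, ay, az], ...], "grip": [grip, ...]}. A call has 1 to 5 rows; each row shifts and turns the commanded pose from where the row before left it, along the tool's axes as they then stand; what a row does not reach is not made up. A row lasts 1/8 s, in which the tool goes at most 62.5 mm and 10.7 degrees, less where a joint would pass 70% of its speed; a pose out of reach is approached as far as the arm can. A call is refused whole if a number of a shift passes 1 or a number of a turn 1, either way. A call with a gripper value outside its range is refused whole. The fingers move at their own pace and stop on an object; FORCE is the grip in N (left out, the last holds). Time passes only in rows, so rows that do not move let the fingers close. It gives the time, the measured TCP pose, the force, the opening and the grip force at its end, in the units of the state.
- bot.get_state(): the state, without advancing time (a new reading comes with each control period).
- read_camera(name): name is "scene" or "top" or "wrist"; returns (picture, depth): 420x560x3 uint8, red, green, blue; 420x560 float32, m along the optical axis (not along the pixel's ray), 0 where there is no reading.
- get_calibration(name): a dict with "fx", "fy", "cx", "cy" (pixels), "origin" and "orientation" of the camera in the world. Camera axes: x right, y down, z forward; pixel columns grow to the right and rows downward; lengths in m; the calibration is good to about 2 mm. A picture is of the moment at which its call begins: read the wrist's pose just before it. get_calibration takes no time and is no camera call; for the wrist camera it gives the pose at the moment of the call.
- order.hand_in(): hands the job in; it is judged then, once.
The state is a dict: "t": time; "qpos": joint angles; "dq": joint speeds; "joint_efforts": joint torques, N m; "ee_pos": TCP position; "tool_rot": TCP orientation; "contact_force": force on the tool from outside, world axes, zero at the start; "torque": the same for the moment, N m; "opening": finger opening in m; "gripper_force": force on a finger pad.
Only numpy, scipy, OpenCV 4.12 (cv2) and the standard library are available. Lean on these libraries where they do the work, as an engineer would, in place of code of your own. Each camera call takes 0.05 s, during which the arm holds its last target. There are 200 camera calls.

### The job

Take the thin flat copper electrode out of the plywood rack and lower it gently, upright, into the close-fitting slot of the grey holder until it is fully home. Then turn the eccentric knob beside the slot so that its off-centre disc swings round and bears firmly on the electrode, and let go. Leave the other two electrodes in the rack and everything else where it is.

Things in the scene. Friction and masses are not known exactly. Their poses are not given: they have to be found in the camera images.
- electrode: The thin flat copper bar, standing upright in one of the three pockets of the rack: 36 mm wide (its x), 12 mm thick (its y), 90 mm tall (its z up), about 0.34 kg, a small dark mark for a hole near the top of each broad face. Origin at the centre of its underside. Either way round fits the slot.
- thick_electrode: A bystander: copper bar 36 mm wide (x), 20 mm thick (y), 90 mm tall, upright in the rack; too thick for the slot. Origin at the centre of its underside. Leave it.
- rod_electrode: A bystander: round copper rod, 18 mm diameter, 90 mm tall, upright in the rack. Origin at the centre of its underside. Leave it.
- rack: Fixed plywood block on the table, 76 (its x) by 180 (y) by 38 mm tall. Origin at the centre of its underside. Three pockets 40 by 24 mm in a row along y, 55 mm apart; the electrodes' feet stand 8 mm above the table, their tops 60 mm above the rack. Which electrode is in which pocket varies; the rack may stand left or right of the holder.
- holder: Fixed holder: black base 140 (its x) by 160 (y) by 12 mm, on it a grey block 80 by 124 by 50 mm (top 62 mm above the table) with one slot. Origin at the centre of the underside. Slot centre at y = +35 mm, axis of the eccentric at y = -6 mm, both at x = 0. Two brass posts, 16 mm tall, stand on the base at x = +-54, y = -35 mm.
- slot_mouth (a point): Centre of the slot's mouth, on top of the grey block, 62 mm above the table; axes as the holder's. The slot is 38.4 mm along x by 14.4 mm along y, goes straight down 50 mm, its mouth flared by 4 mm. The electrode's width goes along the holder's x; when home it stands 40 mm above the mouth.
- slot_floor (a point): Centre of the slot's floor, 50 mm below the mouth; the electrode's underside rests here when home.
- cam: The eccentric on the holder: aluminium disc, 30 mm radius, 14 mm thick, just above the block, its centre 12 mm off the vertical axis it turns on (41 mm from the slot's centre), with stem and black knob on the axis. Origin on the axis at the block's top. Its -y points to the lobe; with its axes as the holder's (angle 0) the lobe points straight away from the slot. Stops at 0 and 3.0 rad.
- knob_grip (a point): Centre of the black bar knob, on the eccentric's axis 62 mm above the block's top (124 mm above the table). The bar is 44 mm long (along the eccentric's y, in line with the lobe), 14 mm thick (its x) and 24 mm tall (top 136 mm above the table). It is gripped across its 14 mm; its underside is 10 mm higher than the top of a seated electrode.
- lemon_a: A bystander: lemon, 82 mm long, 52 mm thick, lying between rack and holder. Origin under its middle.
- lemon_b: A bystander: a second lemon, behind.
- beaker: A bystander: empty glass beaker, 70 mm across, 90 mm tall, behind.
- salt_jar: A bystander: jar, 64 mm across, 100 mm tall, behind.
- multimeter: A bystander: black multimeter, 150 by 75 by 40 mm, lying behind.
- lobe_tip (a point): Farthest point of the eccentric's rim, 42 mm from its axis, at mid thickness. It starts 0.75 to 1.25 rad counter-clockwise (seen from above) of angle 0; turn it on counter-clockwise. The disc meets a seated electrode at about 1.9 to 2.1 rad; about 0.1 rad and 0.4 N m more wedges it firmly. Friction (0.06 N m) holds it where it is left.
- screwdriver: A bystander: screwdriver, 180 mm long, lying near the robot on the left.
- notebook: A bystander: blue notebook, 150 by 210 by 14 mm, lying on the right.

How it is judged:
By the outcome, as a careful person would: the job done as asked, in the order asked, and still so for the second after the job is handed in, with the robot touching nothing.
It also fails if it takes over 67 s, if anything falls off the work surface, if the arm or the gripper's body presses on something with over 40 N, if the wrist force passes 120 N, or if a joint passes its speed limit or range.

## Working session

There is one attempt and no reset: what is moved stays moved. The work goes in short steps, Python scripts to look and compute and a shell command to move; the robot and the scene stay as the last step left them, time stands still between calls to the robot, and variables do not carry over. Pictures are saved under pics/ and viewed, at most 10 in all, crops included, and the job is handed in when it is done.

```bash
ls; mkdir -p pics
python3 - <<'E'
from workcell import bot, read_camera, get_calibration
import cv2, numpy as np
s=bot.get_state(); print(s, bot.hold_point_z)
for n in ["top","scene"]:
    c=get_calibration(n); print(n,c)
    p,d=read_camera(n); np.savez(f"{n}.npz",p=p,d=d)
    cv2.imwrite(f"pics/{n}.png",p[:,:,::-1])
E
```

```text
pics
{'t': 0.0, 'qpos': array([ 1.19600440e+00,  1.26366853e-01, -4.06249026e-02,  1.40541156e+00,
       -2.14450402e-05,  1.57081427e+00]), 'dq': array([ 1.20492388e-03,  3.34454691e-05,  1.26710952e-03,  9.89523209e-04,
       -2.02598548e-03, -8.30594183e-04]), 'joint_efforts': array([-5.90532295e-05, -4.35905814e+01,  3.52932000e+01,  1.71568844e-02,
        2.90463333e-05,  2.18320662e-05]), 'ee_pos': array([0.19204289, 0.4881616 , 0.23052764]), 'tool_rot': array([ 1.86309827e-01,  9.82490714e-01, -7.91426059e-04, -1.39149949e-04]), 'contact_force': array([ 0.5646005 ,  0.48828065, -0.58179569]), 'torque': array([ 0.06745698, -0.04683551, -0.00149166]), 'gripper_force': 0.0, 'opening': 0.08548826717539518} 0.0187
top {'fx': 428.52080138380967, 'fy': 428.52080138380967, 'cx': 273.8100378488867, 'cy': 211.20498357191875, 'origin': array([ 0.38168573, -0.08773021,  1.1184395 ]), 'orientation': array([ 0.71324892, -0.69601248,  0.05894994, -0.05803026])}
scene {'fx': 433.975107380194, 'fy': 433.975107380194, 'cx': 283.36090790742804, 'cy': 211.49447808042282, 'origin': array([0.93761686, 0.44903575, 0.87497074]), 'orientation': array([ 0.29990901,  0.88695913, -0.33571963, -0.10320089])}
```

View pics/top.png

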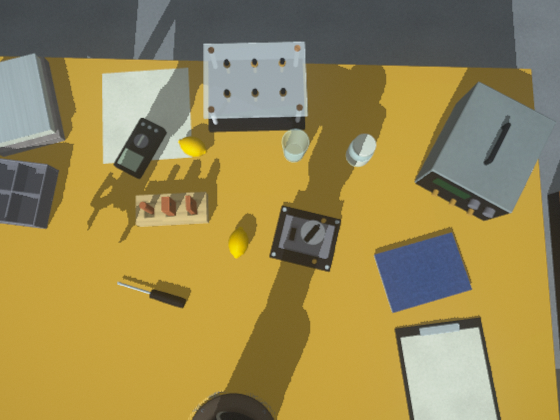

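View pics/scene.png

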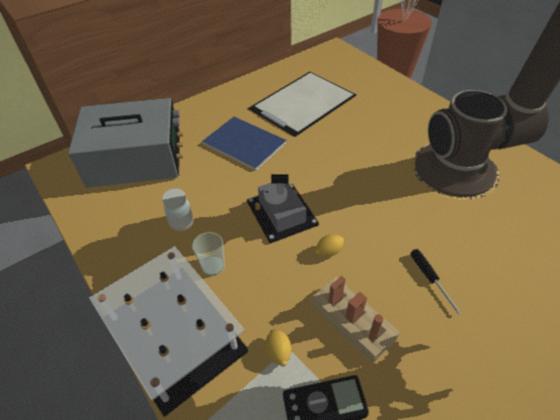

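The top view shows the rack at about (172,210) with the rod at (146,207) and two bars at (168,205) and (191,204). The holder is at (306,238), with the slot at about (292,234) and the knob at about (312,232). Next I'll get world points from depth and colour.

```bash
cat > h.py <<'E'
import numpy as np, cv2
from scipy.spatial.transform import Rotation as R
from workcell import bot, read_camera, get_calibration
def cloud(d,c):
    v,u=np.mgrid[:d.shape[0],:d.shape[1]]
    P=np.stack([(u-c["cx"])/c["fx"]*d,(v-c["cy"])/c["fy"]*d,d],-1)
    return P@R.from_quat(c["orientation"]).as_matrix().T+c["origin"]
def proj(X,c):
    p=(np.atleast_2d(X)-c["origin"])@R.from_quat(c["orientation"]).as_matrix()
    return p[:,:2]/p[:,2:]*[c["fx"],c["fy"]]+[c["cx"],c["cy"]]
def ray(uv,c,z):
    uv=np.atleast_2d(uv).astype(float)
    r=np.c_[(uv-[c["cx"],c["cy"]])/[c["fx"],c["fy"]],np.ones(len(uv))]@R.from_quat(c["orientation"]).as_matrix().T
    return c["origin"]+r*((z-c["origin"][2])/r[:,2])[:,None]
def rect(P):
    (c,s,a)=cv2.minAreaRect((P[:,:2]*1000).astype(np.float32)); return np.round(c,1),np.round(s,1),round(a,1),len(P)
E
python3 - <<'E'
from h import *
for n in ["top","scene"]:
    f=np.load(n+".npz");c=get_calibration(n);P=cloud(f["d"],c);hsv=cv2.cvtColor(f["p"],cv2.COLOR_RGB2HSV)
    print(n,"base px",proj([0,0,0],c))
    z=P[...,2]; ok=f["d"]>0
    print("table z",np.median(z[ok&(abs(z)<.02)]))
    for nm,lo,hi,x0,x1,y0,y1 in [("electrode tops",.085,.11,.25,.55,.03,.4),("racktop",.03,.045,.25,.55,.03,.4),("base",.007,.017,.2,.55,-.3,.05),("block",.056,.067,.2,.55,-.3,.05),("disc",.07,.085,.2,.55,-.3,.05),("knob",.125,.145,.2,.55,-.3,.05)]:
        m=ok&(z>lo)&(z<hi)&(P[...,0]>x0)&(P[...,0]<x1)&(P[...,1]>y0)&(P[...,1]<y1)
        k,l,st,ce=cv2.connectedComponentsWithStats(m.astype(np.uint8))
        for i in range(1,k):
            if st[i,4]>25: print(nm,ce[i].round(),rect(P[l==i]),np.median(z[l==i]).round(4))
top=np.load("top.npz")["p"][185:280,120:360]
cv2.imwrite("pics/topc.png",cv2.resize(top[:,:,::-1],None,fx=3.3,fy=3.3,interpolation=cv2.INTER_CUBIC))
E
```

```text
top base px [[232.3534419  441.29942917]]
table z 0.0016246689591563612
racktop [168. 219.] (array([536.8, 174.9]), array([ 30.2, 179.9]), 1.8, 637) 0.0389
base [303. 249.] (array([ 497.2, -168.4]), array([160. , 138.3]), 77.8, 1134) 0.0132
base [315. 220.] (array([ 544.4, -189.8]), array([ 8.6, 42.2]), 1.5, 34) 0.013
base [292. 234.] (array([ 508.2, -135.3]), array([13.2, 33.7]), 77.1, 69) 0.013
block [305. 238.] (array([ 498.4, -168.6]), array([124.1,  80.8]), 77.5, 1039) 0.063
disc [313. 232.] (array([ 506.1, -181.9]), array([57.8, 57.8]), 64.4, 345) 0.0783
knob [311. 233.] (array([ 496.9, -174.3]), array([13.7, 43.7]), 50.4, 114) 0.1369
scene base px [[453.95516118 168.18864234]]
table z 0.0009911137258897251
racktop [348. 292.] (array([540. , 130.5]), array([20., 31.]), 4.1, 103) 0.0388
racktop [369. 312.] (array([538.2, 194.3]), array([26.5, 37. ]), 6.6, 149) 0.0387
racktop [389. 330.] (array([536.1, 244.5]), array([30.2, 43.6]), 3.6, 233) 0.0388
base [300. 220.] (array([ 482.5, -163.2]), array([163.8, 107.8]), 76.4, 467) 0.0127
base [261. 209.] (array([ 548.6, -192.3]), array([133.7,  32.7]), 75.6, 204) 0.013
block [284. 203.] (array([ 499.1, -167.3]), array([127.2,  81.2]), 77.8, 672) 0.0624
disc [274. 194.] (array([ 509.5, -179.7]), array([55.5, 60.5]), 23.7, 300) 0.0777
knob [280. 177.] (array([ 498.9, -172.1]), array([15.9, 41.7]), 52.5, 125) 0.1347
```

View pics/topc.png

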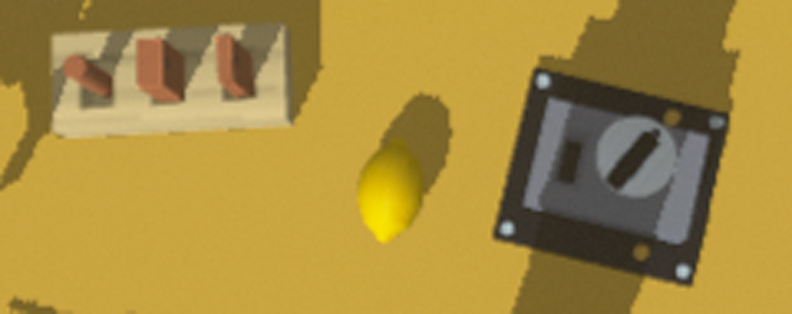

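The crop shows that the electrode nearest the holder, at top-image pixel (190,204), is the thin one. The thick one is in the middle and the rod is on the left. The knob and lobe point up and to the right.

Run:
```python
from h import *
for n in ["top","scene"]:
    f=np.load(n+".npz");c=get_calibration(n);P=cloud(f["d"],c);z=P[...,2]
    for nm,lo,hi in [("tops",.092,.105),("rack",.033,.043)]:
        m=(z>lo)&(z<hi)&(P[...,0]>.48)&(P[...,0]<.66)&(P[...,1]>.06)&(P[...,1]<.3)
        k,l,st,ce=cv2.connectedComponentsWithStats(m.astype(np.uint8))
        for i in range(1,k):
            if st[i,4]>12: print(n,nm,ce[i].round(),rect(P[l==i]),np.median(z[l==i]).round(4))
    m=(z>.015)&(z<.06)&(P[...,0]>.4)&(P[...,0]<.6)&(P[...,1]>-.08)&(P[...,1]<.07); print("lemon",rect(P[m]))
s=bot.get_state(); c=get_calibration("wrist"); r=R.from_quat(s["tool_rot"])
print("wrist cam in tool",r.inv().apply(c["origin"]-s["ee_pos"]),(r.inv()*R.from_quat(c["orientation"])).as_matrix().round(3),c["fx"])
print(r.as_matrix().round(3))
```

```text
top tops [165. 204.] (array([563.5, 176.9]), array([35.1, 20.1]), 3.0, 133) 0.0987
top tops [188. 203.] (array([567.5, 122.2]), array([35. , 12.2]), 5.3, 80) 0.099
top tops [142. 205.] (array([559.7, 231.2]), array([14.9, 16. ]), 1.2, 47) 0.0988
top rack [133. 172.] (array([654.4, 282.5]), array([10.9, 28.2]), 1.4, 28) 0.0353
top rack [171. 209.] (array([564.1, 176.9]), array([ 77. , 179.8]), 4.6, 1441) 0.0388
lemon (array([463. , -15.6]), array([110.2,  64.9]), 44.8, 461)
scene tops [337. 283.] (array([569.8, 123.1]), array([38., 13.]), 5.9, 109) 0.0985
scene tops [357. 300.] (array([565.2, 178. ]), array([37. , 20.2]), 5.6, 183) 0.0983
scene tops [378. 318.] (array([561.2, 233.1]), array([17.4, 16.8]), 69.4, 69) 0.0989
scene rack [356. 319.] (array([565.2, 177.4]), array([ 78.3, 181.5]), 4.9, 1988) 0.0387
scene rack [356. 379.] (array([654.9, 282.3]), array([28. , 10.2]), 89.9, 43) 0.0348
lemon (array([470.6, -14.4]), array([100.7,  71.1]), 54.8, 494)
wrist cam in tool [ 0.0726728  -0.00043438 -0.14207466] [[-0.    -0.959 -0.283]
 [ 1.    -0.    -0.   ]
 [-0.    -0.283  0.959]] 316.7314843474425
[[-0.931  0.366 -0.001]
 [ 0.366  0.931 -0.001]
 [-0.    -0.001 -1.   ]]
```

```bash
cat >> h.py <<'E'
def rel(pos,yang):
    """remaining move: shift in tool axes after levelling+yaw, and turn (units), tool pointing down"""
    s=bot.get_state(); r=R.from_quat(s["tool_rot"])
    a=np.radians(yang); y=np.array([np.cos(a),np.sin(a),0]); z=np.array([0,0,-1.]); g=R.from_matrix(np.c_[np.cross(y,z),y,z])
    d=np.asarray(pos)-s["ee_pos"]
    print("t",round(s["t"],2),"pos",s["ee_pos"].round(4),"F",s["contact_force"].round(1),"open",round(s["opening"],4),"gf",round(s["gripper_force"],1))
    print("turn units",np.degrees((r.inv()*g).as_rotvec()/5).round(2),"shift now-axes",(r.inv().apply(d)/.06).round(2),"after turn",(g.inv().apply(d)/.06).round(2))
E
python3 -m handwheel '{"translation":[[0,0,0],[0,0,0],[0,0,0],[0,0,0],[0,0,0]],"turn":[[0,0,1],[0,0,1],[0,0,1],[0,0,1],[0,0,1]],"grip":[1,1,1,1,1]}' 40
python3 -m handwheel '{"translation":[[0,0,0],[0,0,0],[0,0,0],[0,0,0],[0,0,0]],"turn":[[0,0,1],[0,0,1],[0,0,1],[0,0,1],[0,0,1]],"grip":[1,1,1,1,1]}'
python3 -c "
from h import *
rel([.5685,.1225,.19],4.9)"
```

```text
t: 0.72
ee_pos: [0.1921, 0.4883, 0.2308]
tool_rot: [0.396, 0.918, -0.001, 0.0]
contact_force: [-0.1, -0.8, 1.3]
opening: 0.0855
gripper_force: 0.0
t: 1.35
ee_pos: [0.1921, 0.4883, 0.2308]
tool_rot: [0.585, 0.811, -0.0, 0.0]
contact_force: [-0.4, 0.2, -0.1]
opening: 0.0853
gripper_force: 0.0
t 1.35 pos [0.1921 0.4883 0.2308] F [-0.4  0.2 -0.1] open 0.0853 gf 0.0
turn units [-0.01  0.01  2.69] shift now-axes [-7.76  4.03  0.68] after turn [-6.61  5.73  0.68]
```

```bash
python3 -m handwheel '{"translation":[[0,0,0],[0,0,0],[0,0,0],[-0.66,0.57,0],[-0.66,0.57,0]],"turn":[[0,0,1],[0,0,1],[0,0,0.7],[0,0,0],[0,0,0]],"grip":[1,1,1,1,1]}'
python3 -m handwheel '{"translation":[[-0.66,0.57,0],[-0.66,0.57,0],[-0.66,0.57,0],[-0.66,0.57,0],[-0.66,0.57,0]],"turn":[[0,0,0],[0,0,0],[0,0,0],[0,0,0],[0,0,0]],"grip":[1,1,1,1,1]}'
python3 -m handwheel '{"translation":[[-0.66,0.57,0],[-0.66,0.57,0],[-0.66,0.57,0],[0,0,0],[0,0,0]],"turn":[[0,0,0],[0,0,0],[0,0,0],[0,0,0],[0,0,0]],"grip":[1,1,1,1,1]}'
python3 - <<'E'
from h import *
rel([.5685,.1225,.067],4.9)
c=get_calibration("wrist");p,d=read_camera("wrist");np.savez("w1.npz",p=p,d=d)
cv2.imwrite("pics/w1.png",p[:,:,::-1])
P=cloud(d,c);z=P[...,2]
m=(d>0)&(z>.085)&(z<.11)&(abs(P[...,1]-.16)<.12)
k,l,st,ce=cv2.connectedComponentsWithStats(m.astype(np.uint8))
for i in range(1,k):
    if st[i,4]>50: print(ce[i].round(),rect(P[l==i]),np.median(z[l==i]).round(4))
E
```

```text
t: 1.98
ee_pos: [0.2676, 0.4149, 0.2307]
tool_rot: [0.675, 0.738, -0.0, 0.0]
contact_force: [1.2, 0.6, -0.1]
opening: 0.0853
gripper_force: 0.0
t: 2.6
ee_pos: [0.4559, 0.2319, 0.231]
tool_rot: [0.675, 0.737, -0.0, -0.0]
contact_force: [0.2, 0.8, -0.5]
opening: 0.0856
gripper_force: 0.0
t: 3.22
ee_pos: [0.5672, 0.1239, 0.2307]
tool_rot: [0.676, 0.737, -0.0, -0.001]
contact_force: [-0.3, -0.9, -0.3]
opening: 0.0855
gripper_force: 0.0
t 3.23 pos [0.5672 0.1239 0.2307] F [-0.3 -0.9 -0.3] open 0.0855 gf 0.0
turn units [-0.02 -0.    0.02] shift now-axes [-0.03  0.02  2.73] after turn [-0.03  0.02  2.73]
[284.  71.] (array([560.1, 231.1]), array([17.1, 17.1]), 81.9, 434) 0.0974
[283. 140.] (array([564.5, 176.7]), array([36. , 20.1]), 4.5, 1049) 0.0973
[282. 201.] (array([568.9, 121.9]), array([35.6, 13.1]), 5.0, 629) 0.0971
[529. 280.] (array([812.8,  67.9]), array([60.7, 57.4]), 2.7, 3374) 0.1043
```

View pics/w1.png

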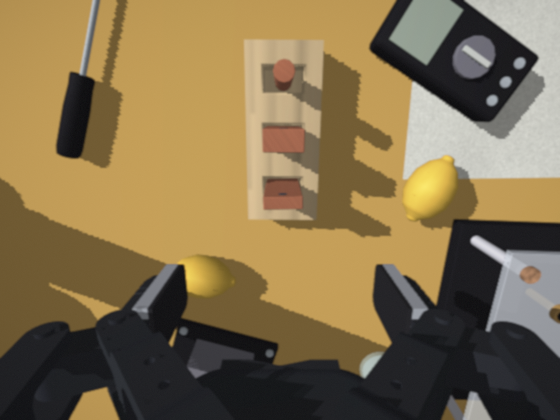

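The wrist view shows the thin bar's top at (282,201), in the pocket nearest the holder, with both sides clear for the fingers. I'll descend and grip it across its width.

```bash
python3 -m handwheel '{"translation":[[-0.03,0.03,0.7],[0,0,0.7],[0,0,0.7],[0,0,0.63],[0,0,0]],"turn":[[0,0,0],[0,0,0],[0,0,0],[0,0,0],[0,0,0]],"grip":[1,1,1,1,1]}'
python3 -m handwheel '{"translation":[[0,0,0],[0,0,0],[0,0,0],[0,0,0],[0,0,0]],"turn":[[0,0,0],[0,0,0],[0,0,0],[0,0,0],[0,0,0]],"grip":[-0.8,-0.8,-0.8,-0.8,-0.8]}' 50
python3 -m handwheel '{"translation":[[0,0,0],[0,0,0],[0,0,0]],"turn":[[0,0,0],[0,0,0],[0,0,0]],"grip":[-0.8,-0.8,-0.8]}'
python3 -c "
from h import *
rel([.5689,.1219,.067],4.9)"
```

```text
t: 3.9
ee_pos: [0.5664, 0.123, 0.065]
tool_rot: [0.675, 0.738, -0.002, -0.002]
contact_force: [0.6, -0.5, 0.1]
opening: 0.0855
gripper_force: 0.0
t: 4.53
ee_pos: [0.5704, 0.1226, 0.0694]
tool_rot: [0.675, 0.737, 0.001, 0.001]
contact_force: [-1.9, -0.3, 5.4]
opening: 0.0355
gripper_force: 49.7
t: 4.9
ee_pos: [0.5705, 0.1226, 0.0694]
tool_rot: [0.675, 0.737, 0.001, 0.001]
contact_force: [-1.0, 0.5, 5.0]
opening: 0.0351
gripper_force: 49.7
t 4.9 pos [0.5705 0.1226 0.0694] F [-1.   0.5  5. ] open 0.0351 gf 49.7
turn units [ 0.03 -0.01  0.02] shift now-axes [-0.01 -0.03  0.04] after turn [-0.01 -0.03  0.04]
```

```bash
python3 -m handwheel '{"translation":[[0,0,-0.2],[0,0,-0.4],[0,0,-0.6],[0,0,-0.6],[0,0,-0.5]],"turn":[[0,0,0],[0,0,0],[0,0,0],[0,0,0],[0,0,0]],"grip":[-0.8,-0.8,-0.8,-0.8,-0.8]}'
python3 -m handwheel '{"translation":[[0,0,-0.4],[0,0,0],[0,0,0],[0,0,0],[0,0,0]],"turn":[[0,0,0],[0,0,1],[0,0,1],[0,0,1],[0,0,0.5]],"grip":[-0.8,-0.8,-0.8,-0.8,-0.8]}'
python3 -c "
from h import *
rel([.5055,-.134,.2],-12.5)"
```

```text
t: 5.52
ee_pos: [0.5695, 0.1223, 0.2076]
tool_rot: [0.675, 0.737, 0.0, 0.0]
contact_force: [0.7, 0.7, -2.9]
opening: 0.0353
gripper_force: 50.6
t: 6.15
ee_pos: [0.5693, 0.1222, 0.23]
tool_rot: [0.78, 0.625, -0.0, -0.0]
contact_force: [0.5, 0.6, -3.0]
opening: 0.0354
gripper_force: 50.8
t 6.15 pos [0.5693 0.1222 0.23  ] F [ 0.5  0.6 -3. ] open 0.0354 gf 50.8
turn units [-0.    0.   -0.02] shift now-axes [-4.4  -0.11  0.5 ] after turn [-4.4  -0.11  0.5 ]
```

```bash
python3 -m handwheel '{"translation":[[-0.5,0,0],[-0.9,0,0],[-0.9,0,0],[-0.9,0,0],[-0.9,0,0]],"turn":[[0,0,0],[0,0,0],[0,0,0],[0,0,0],[0,0,0]],"grip":[-0.8,-0.8,-0.8,-0.8,-0.8]}'
python3 -m handwheel '{"translation":[[-0.9,-0.1,0],[-0.7,0,0],[0,0,0],[0,0,0],[0,0,0]],"turn":[[0,0,0],[0,0,0],[0,0,0],[0,0,0],[0,0,0]],"grip":[-0.8,-0.8,-0.8,-0.8,-0.8]}'
python3 - <<'E'
from h import *
rel([.5055,-.134,.2],-12.5)
c=get_calibration("wrist");p,d=read_camera("wrist");np.savez("w2.npz",p=p,d=d,o=c["origin"],q=c["orientation"])
cv2.imwrite("pics/w2.png",p[:,:,::-1])
P=cloud(d,c);z=P[...,2]
print("slot px",proj([.5055,-.134,.062],c))
m=(d>0)&(z>.056)&(z<.068)&(abs(P[...,1]+.14)<.1)&(abs(P[...,0]-.5)<.1)
print("block",rect(P[m]),np.median(z[m]))
m=(d>0)&(z<.05)&(np.hypot(P[...,0]-.5055,P[...,1]+.134)<.026)
print("slot inner",rect(P[m]),np.median(z[m]))
E
```

```text
t: 6.78
ee_pos: [0.5156, -0.1194, 0.2302]
tool_rot: [0.78, 0.626, 0.0, 0.0]
contact_force: [1.0, 0.0, -2.8]
opening: 0.035
gripper_force: 50.7
t: 7.4
ee_pos: [0.49, -0.2092, 0.2297]
tool_rot: [0.779, 0.627, 0.0, -0.0]
contact_force: [0.3, -0.0, -1.7]
opening: 0.0346
gripper_force: 50.7
t 7.4 pos [ 0.49   -0.2092  0.2297] F [ 0.3 -0.  -1.7] open 0.0346 gf 50.7
turn units [-0.   -0.    0.02] shift now-axes [ 1.28 -0.02  0.49] after turn [ 1.28 -0.02  0.49]
slot px [[279.25539714 111.27521791]]
block (array([ 498.8, -169.5]), array([123.6,  80.2]), 77.6, 6817) 0.06137181930449492
slot inner (array([ 506.3, -135.2]), array([14.5, 38.5]), 77.7, 635) 0.011778017217850656
```

View pics/w2.png

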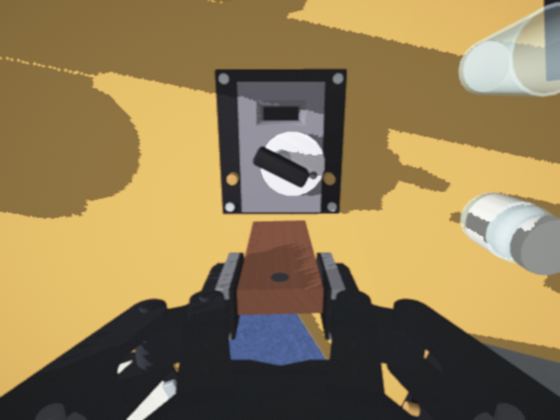

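The wrist view shows the slot at (281,113) and the held electrode at (280,265), hanging straight. I'll measure the electrode relative to the tool with the same camera.

Run:
```python
from h import *
f=np.load("w2.npz");c=get_calibration("wrist");s=bot.get_state();r=R.from_quat(s["tool_rot"])
c["origin"],c["orientation"]=f["o"],f["q"]
T=r.inv().apply((cloud(f["d"],c)-s["ee_pos"]).reshape(-1,3)).reshape(420,560,3)
hsv=cv2.cvtColor(f["p"],cv2.COLOR_RGB2HSV);h=hsv[...,0]
m=((h<12)|(h>172))&(hsv[...,1]>80)&(f["d"]>0)&(abs(T[...,0])<.03)&(abs(T[...,1])<.03)&(T[...,2]<.08)
Q=T[m]*1000;print(len(Q),"z range",np.percentile(Q[:,2],[1,99]))
for a in range(-30,65,10):
    q=Q[(Q[:,2]>a)&(Q[:,2]<a+10)]
    if len(q)>20: print(a,"face x",np.median(q[:,0]).round(2),"y",np.percentile(q[:,1],[1,99]).round(1))
print("slot in tool",(r.inv().apply(np.array([.5063,-.1352,.062])-s["ee_pos"])*1000).round(1))
```

```text
6573 z range [-29.15435577  55.36535154]
-30 face x 1.56 y [-18.2  16.7]
-20 face x 4.86 y [-18.2  16.7]
-10 face x 4.85 y [-18.3  16.6]
0 face x 4.87 y [-18.   15.6]
10 face x 4.86 y [-17.8  15.6]
20 face x 4.88 y [-17.7  15.3]
30 face x 4.85 y [-17.8  15.3]
40 face x 4.86 y [-17.8  15.1]
50 face x 4.84 y [-17.9  14.7]
slot in tool [ 75.7  -0.  167.6]
```

```bash
python3 -m handwheel '{"translation":[[0.4,0,0],[0.5,0,0],[0.38,0.01,0],[0,0,0],[0,0,0.3]],"turn":[[0,0,0],[0,0,0],[0,0,0],[0,0,0],[0,0,0]],"grip":[-0.8,-0.8,-0.8,-0.8,-0.8]}'
python3 -m handwheel '{"translation":[[0,0,0.5],[0,0,0.5],[0,0,0.3],[0,0,0],[0,0,0]],"turn":[[0,0,0],[0,0,0],[0,0,0],[0,0,0],[0,0,0]],"grip":[-0.8,-0.8,-0.8,-0.8,-0.8]}'
python3 -c "
from h import *
rel([.5063,-.1352,.073],-12.3)"
```

```text
t: 8.07
ee_pos: [0.5079, -0.1351, 0.2127]
tool_rot: [0.779, 0.627, 0.001, 0.001]
contact_force: [1.1, -0.7, -3.1]
opening: 0.0352
gripper_force: 50.9
t: 8.7
ee_pos: [0.5074, -0.1356, 0.1344]
tool_rot: [0.78, 0.626, 0.0, 0.0]
contact_force: [-0.3, -0.4, -1.3]
opening: 0.0354
gripper_force: 50.6
t 8.7 pos [ 0.5074 -0.1356  0.1344] F [-0.3 -0.4 -1.3] open 0.0354 gf 50.6
turn units [ 0.01  0.   -0.03] shift now-axes [ 0.   -0.02  1.02] after turn [ 0.   -0.02  1.02]
```

```bash
python3 -m handwheel '{"translation":[[0.025,-0.01,0],[0,0,0.1],[0,0,0.1],[0,0,0.08],[0,0,0]],"turn":[[0,0,0],[0,0,0],[0,0,0],[0,0,0],[0,0,0]],"grip":[-0.8,-0.8,-0.8,-0.8,-0.8]}'
python3 -c "
from h import *
rel([.5066,-.1341,.073],-12.3)"
```

```text
t: 9.32
ee_pos: [0.5069, -0.1338, 0.1163]
tool_rot: [0.78, 0.626, 0.0, 0.0]
contact_force: [1.7, -0.2, -3.4]
opening: 0.035
gripper_force: 50.7
t 9.32 pos [ 0.5069 -0.1338  0.1163] F [ 1.7 -0.2 -3.4] open 0.035 gf 50.7
turn units [ 0.   -0.   -0.03] shift now-axes [-0.01 -0.    0.72] after turn [-0.01 -0.    0.72]
```

Foot is 7 mm into the mouth with no contact force. I'll keep going.

```bash
python3 -m handwheel '{"translation":[[0,0,0.07],[0,0,0.07],[0,0,0.07],[0,0,0.07],[0,0,0.07]],"turn":[[0,0,0],[0,0,0],[0,0,0],[0,0,0],[0,0,0]],"grip":[-0.8,-0.8,-0.8,-0.8,-0.8]}'
python3 -c "
from h import *
rel([.5066,-.1341,.073],-12.3)"
```

```text
t: 9.95
ee_pos: [0.5069, -0.1338, 0.0955]
tool_rot: [0.78, 0.626, 0.0, 0.0]
contact_force: [2.0, -0.1, -2.2]
opening: 0.035
gripper_force: 50.9
t 9.95 pos [ 0.5069 -0.1338  0.0955] F [ 2.  -0.1 -2.2] open 0.035 gf 50.9
turn units [ 0.   -0.   -0.03] shift now-axes [-0.01 -0.    0.38] after turn [-0.01 -0.    0.38]
```

```bash
python3 -m handwheel '{"translation":[[0,0,0.08],[0,0,0.08],[0,0,0.07],[0,0,0.06],[0,0,0]],"turn":[[0,0,0],[0,0,0],[0,0,0],[0,0,0],[0,0,0]],"grip":[-0.8,-0.8,-0.8,-0.8,-0.8]}'
python3 -m handwheel '{"translation":[[0,0,0.03],[0,0,0.03],[0,0,0.02],[0,0,0]],"turn":[[0,0,0],[0,0,0],[0,0,0],[0,0,0]],"grip":[-0.8,-0.8,-0.8,-0.8]}'
python3 -c "
from h import *
rel([.5066,-.1341,.073],-12.3)"
```

```text
t: 10.58
ee_pos: [0.5068, -0.1338, 0.0779]
tool_rot: [0.78, 0.626, 0.0, -0.0]
contact_force: [4.2, 0.1, -4.0]
opening: 0.035
gripper_force: 50.5
t: 11.08
ee_pos: [0.5068, -0.1338, 0.0735]
tool_rot: [0.78, 0.626, 0.0, 0.0]
contact_force: [3.2, -0.7, -1.9]
opening: 0.0351
gripper_force: 50.9
t 11.07 pos [ 0.5068 -0.1338  0.0735] F [ 3.2 -0.7 -1.9] open 0.0351 gf 50.9
turn units [ 0.   -0.   -0.03] shift now-axes [-0.01 -0.    0.01] after turn [-0.01 -0.    0.01]
```

```bash
python3 -m handwheel '{"translation":[[0,0,0.015],[0,0,0.015],[0,0,0]],"turn":[[0,0,0],[0,0,0],[0,0,0]],"grip":[-0.8,-0.8,-0.8]}'
```

```text
t: 11.45
ee_pos: [0.5069, -0.1339, 0.0734]
tool_rot: [0.78, 0.626, 0.0, 0.001]
contact_force: [-1.4, 0.2, 10.7]
opening: 0.0354
gripper_force: 52.4
```

```bash
python3 -m handwheel '{"translation":[[0,0,-0.02],[0,0,0],[0,0,0],[0,0,0],[0,0,0]],"turn":[[0,0,0],[0,0,0],[0,0,0],[0,0,0],[0,0,0]],"grip":[0.3,0.3,0.3,0.3,0.3]}'
python3 -m handwheel '{"translation":[[0,0,-0.2],[0,0,-0.5],[0,0,-0.7],[0,0,-0.7],[0,0,-0.5]],"turn":[[0,0,0],[0,0,0],[0,0,0],[0,0,0],[0,0,0]],"grip":[0.3,0.3,0.3,0.3,0.3]}'
python3 -m handwheel '{"translation":[[-0.6,0,0],[-0.7,0,0],[0,0,0],[0,0,0]],"turn":[[0,0,0],[0,0,0],[0,0,0],[0,0,0]],"grip":[0.3,0.3,0.3,0.3]}'
python3 - <<'E'
from h import *
rel([.497,-.1743,.2],50.4)
c=get_calibration("wrist");p,d=read_camera("wrist");np.savez("w3.npz",p=p,d=d)
cv2.imwrite("pics/w3.png",p[:,:,::-1])
P=cloud(d,c);z=P[...,2];near=(d>0)&(abs(P[...,0]-.5)<.08)&(abs(P[...,1]+.16)<.08)
for n,a,b in [("knob",.127,.145),("disc",.072,.086),("electrode",.096,.108),("block",.056,.067)]:
    m=near&(z>a)&(z<b)
    k,l,st,ce=cv2.connectedComponentsWithStats(m.astype(np.uint8)); 
    for i in range(1,k):
        if st[i,4]>60: print(n,ce[i].round(),rect(P[l==i]),np.median(z[l==i]).round(4))
E
```

```text
t: 12.08
ee_pos: [0.5066, -0.1338, 0.0727]
tool_rot: [0.78, 0.626, -0.0, -0.0]
contact_force: [0.6, -0.0, -0.5]
opening: 0.0554
gripper_force: 0.0
t: 12.7
ee_pos: [0.5071, -0.1339, 0.232]
tool_rot: [0.78, 0.626, 0.001, 0.001]
contact_force: [-0.4, -0.8, 0.5]
opening: 0.0551
gripper_force: 0.0
t: 13.2
ee_pos: [0.4898, -0.2098, 0.2294]
tool_rot: [0.78, 0.626, 0.0, 0.0]
contact_force: [-0.4, 0.5, 0.6]
opening: 0.0557
gripper_force: 0.0
t 13.2 pos [ 0.4898 -0.2098  0.2294] F [-0.4  0.5  0.6] open 0.0557 gf 0.0
turn units [ 1.000e-02 -0.000e+00 -1.258e+01] shift now-axes [ 0.6  -0.01  0.49] after turn [0.29 0.53 0.49]
knob [280. 167.] (array([ 497.6, -175.3]), array([14.3, 43.8]), 50.8, 1100) 0.1351
disc [296. 161.] (array([ 507.9, -183.1]), array([59.3, 57.2]), 66.6, 2079) 0.0764
electrode [279. 110.] (array([ 505.4, -134.6]), array([11.7, 36.1]), 77.5, 687) 0.1014
block [276. 140.] (array([ 498.8, -169.6]), array([124.3,  80.2]), 77.6, 6792) 0.0614
```

View pics/w3.png

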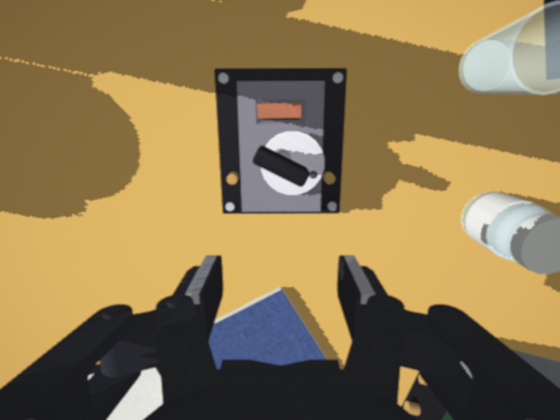

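The electrode is seated: its top is at z 0.1014 against the expected 0.102, seen at (279,110). The knob is at (280,167). Next I'll turn to the knob's thickness direction and descend on it.

```bash
python3 -m handwheel '{"translation":[[0.3,0,0],[0.28,0,0],[0,0,0],[0,0,0],[0,0,0]],"turn":[[0,0,0],[0,0,0],[0,0,-1],[0,0,-1],[0,0,-1]],"grip":[0.3,0.3,0.3,0.3,0.3]}'
python3 -m handwheel '{"translation":[[0,0,0],[0,0,0],[0,0,0],[0,0,0],[0,0,0]],"turn":[[0,0,-1],[0,0,-1],[0,0,-1],[0,0,-1],[0,0,-1]],"grip":[0.3,0.3,0.3,0.3,0.3]}'
python3 -m handwheel '{"translation":[[0,0,0],[0,0,0],[0,0,0],[0,0,0],[0,0,0]],"turn":[[0,0,-1],[0,0,-1],[0,0,-1],[0,0,-1],[0,0,-0.6]],"grip":[0.3,0.3,0.3,0.3,0.3]}'
python3 -c "
from h import *
rel([.4976,-.1753,.108],50.8);print(bot.get_state()['qpos'])"
```

```text
t: 13.88
ee_pos: [0.4977, -0.1741, 0.229]
tool_rot: [0.69, 0.724, 0.0, -0.0]
contact_force: [-0.1, -0.2, 0.4]
opening: 0.0553
gripper_force: 0.0
t: 14.5
ee_pos: [0.4977, -0.1742, 0.229]
tool_rot: [0.517, 0.856, 0.0, -0.0]
contact_force: [-0.3, 0.7, -0.0]
opening: 0.0556
gripper_force: 0.0
t: 15.12
ee_pos: [0.4977, -0.1742, 0.229]
tool_rot: [0.336, 0.942, 0.0, -0.0]
contact_force: [0.0, 0.2, 0.8]
opening: 0.0555
gripper_force: 0.0
t 15.12 pos [ 0.4977 -0.1742  0.229 ] F [0.  0.2 0.8] open 0.0555 gf 0.0
turn units [ 0.   -0.   -0.01] shift now-axes [-0.01 -0.02  2.02] after turn [-0.01 -0.01  2.02]
[-3.36868652e-01  1.30200586e-01 -3.96256958e-02  1.40102820e+00
  2.20594300e-04  3.48152423e-01]
```

```bash
python3 -m handwheel '{"translation":[[-0.01,-0.02,0.5],[0,0,0.6],[0,0,0.6],[0,0,0.3],[0,0,0]],"turn":[[0,0,0],[0,0,0],[0,0,0],[0,0,0],[0,0,0]],"grip":[0.3,0.3,0.3,0.3,0.3]}'
python3 -m handwheel '{"translation":[[0,0,0],[0,0,0],[0,0,0],[0,0,0],[0,0,0]],"turn":[[0,0,0],[0,0,0],[0,0,0],[0,0,0],[0,0,0]],"grip":[-1,-1,-1,-1,-1]}' 70
python3 -c "
from h import *
rel([.4976,-.1753,.108],50.8);print(bot.get_state()['torque'])"
```

```text
t: 15.75
ee_pos: [0.4963, -0.1755, 0.1076]
tool_rot: [0.337, 0.942, 0.0, -0.002]
contact_force: [-0.1, -0.7, 1.1]
opening: 0.0558
gripper_force: 0.0
t: 16.38
ee_pos: [0.499, -0.1759, 0.1106]
tool_rot: [0.337, 0.941, 0.002, 0.002]
contact_force: [4.0, 7.3, 3.4]
opening: 0.0128
gripper_force: 68.4
t 16.38 pos [ 0.499  -0.1759  0.1106] F [4.  7.3 3.4] open 0.0128 gf 68.4
turn units [ 0.06  0.02 -0.04] shift now-axes [ 0.02 -0.01  0.04] after turn [ 0.02 -0.01  0.04]
[ 1.35235932 -0.65880471 -0.01172718]
```

```bash
python3 -m handwheel '{"translation":[[0,0,0],[0,0,0],[0,0,0],[0,0,0],[0,0,0]],"turn":[[0,0,-1],[0,0,-1],[0,0,-1],[0,0,-1],[0,0,-1]],"grip":[-1,-1,-1,-1,-1]}'
python3 -m handwheel '{"translation":[[0,0,0],[0,0,0],[0,0,0],[0,0,0],[0,0,0]],"turn":[[0,0,-1],[0,0,-1],[0,0,-1],[0,0,-0.5],[0,0,0]],"grip":[-1,-1,-1,-1,-1]}'
python3 -c "
from h import *
rel([.4976,-.1753,.108],50.8);s=bot.get_state();print(s['torque'],s['qpos'][5])"
```

```text
t: 17.0
ee_pos: [0.4992, -0.1756, 0.1106]
tool_rot: [0.124, 0.992, 0.002, 0.002]
contact_force: [5.2, 8.0, 2.7]
opening: 0.0129
gripper_force: 68.4
t: 17.62
ee_pos: [0.4992, -0.1754, 0.1106]
tool_rot: [-0.027, 1.0, 0.002, 0.003]
contact_force: [4.4, 8.8, 3.6]
opening: 0.0132
gripper_force: 68.4
t 17.62 pos [ 0.4992 -0.1754  0.1106] F [4.4 8.8 3.6] open 0.0132 gf 68.4
turn units [0.07 0.04 8.47] shift now-axes [0.03 0.   0.04] after turn [ 0.02 -0.02  0.04]
[ 1.71551054 -0.79094685 -0.00872541] -0.3956436593929265
```

```bash
cat > st.py <<'E'
from h import *
s=bot.get_state();a=R.from_quat(s["tool_rot"]).as_matrix()[:,1];y=np.degrees(np.arctan2(a[1],a[0]))
print("cam angle",round(np.radians(y-50.8)+1.103,3),"torque",s["torque"].round(3),"j6",s["joint_efforts"][5].round(3),"F",s["contact_force"].round(1))
E
for i in 1; do python3 -m handwheel '{"translation":[[0,0,0],[0,0,0]],"turn":[[0,0,-0.7],[0,0,0]],"grip":[-1,-1]}' >/dev/null; python3 st.py; done
python3 -m handwheel '{"translation":[[0,0,0],[0,0,0]],"turn":[[0,0,-0.5],[0,0,0]],"grip":[-1,-1]}' >/dev/null; python3 st.py
python3 -m handwheel '{"translation":[[0,0,0],[0,0,0]],"turn":[[0,0,-0.5],[0,0,0]],"grip":[-1,-1]}' >/dev/null; python3 st.py
```

```text
cam angle 1.903 torque [ 1.754 -0.808  0.028] j6 -0.09 F [4.  8.6 2.7]
cam angle 1.947 torque [ 1.814 -0.765  0.093] j6 -0.046 F [4.  9.  1.8]
cam angle 1.99 torque [ 1.809 -0.738  0.005] j6 -0.046 F [4.2 8.8 2.4]
```

```bash
python3 -m handwheel '{"translation":[[0,0,0],[0,0,0]],"turn":[[0,0,-0.5],[0,0,0]],"grip":[-1,-1]}' >/dev/null; python3 st.py
python3 -m handwheel '{"translation":[[0,0,0],[0,0,0]],"turn":[[0,0,-0.5],[0,0,0]],"grip":[-1,-1]}' >/dev/null; python3 st.py
python3 -m handwheel '{"translation":[[0,0,0],[0,0,0]],"turn":[[0,0,-0.5],[0,0,0]],"grip":[-1,-1]}' >/dev/null; python3 st.py
```

```text
cam angle 2.034 torque [ 1.879 -0.739  0.072] j6 -0.046 F [4.8 9.6 3.2]
cam angle 2.078 torque [ 1.857 -0.765  0.069] j6 -0.043 F [ 4.2 10.2  3.3]
cam angle 2.121 torque [ 1.847 -0.755  0.046] j6 -0.053 F [3.4 9.3 2.9]
```

```bash
python3 -m handwheel '{"translation":[[0,0,0],[0,0,0]],"turn":[[0,0,-0.5],[0,0,0]],"grip":[-1,-1]}' >/dev/null; python3 st.py
python3 -m handwheel '{"translation":[[0,0,0],[0,0,0]],"turn":[[0,0,-0.5],[0,0,0]],"grip":[-1,-1]}' >/dev/null; python3 st.py
```

```text
cam angle 2.164 torque [ 1.938 -0.765 -0.06 ] j6 -0.19 F [3.4 9.6 2.9]
cam angle 2.208 torque [ 1.923 -0.756 -0.38 ] j6 -0.469 F [4.  9.8 3.4]
```

```bash
python3 -m handwheel '{"translation":[[0,0,0],[0,0,0]],"turn":[[0,0,-0.4],[0,0,0]],"grip":[-1,-1]}' 100 >/dev/null; python3 st.py
python3 -m handwheel '{"translation":[[0,0,0],[0,0,0]],"turn":[[0,0,-0.2],[0,0,0]],"grip":[-1,-1]}' >/dev/null; python3 st.py
```

```text
cam angle 2.242 torque [ 1.971 -0.772 -0.565] j6 -0.605 F [3.  9.6 3.9]
cam angle 2.259 torque [ 1.946 -0.729 -0.569] j6 -0.703 F [3.3 9.8 4. ]
```

```bash
python3 -m handwheel '{"translation":[[0,0,0],[0,0,0],[0,0,0],[0,0,0],[0,0,0]],"turn":[[0,0,0],[0,0,0],[0,0,0],[0,0,0],[0,0,0]],"grip":[0,0,0,0,0]}'
python3 -m handwheel '{"translation":[[0,0,-0.2],[0,0,-0.5],[0,0,-0.7],[0,0,-0.7],[0,0,0]],"turn":[[0,0,0],[0,0,0],[0,0,0],[0,0,0],[0,0,0]],"grip":[0,0,0,0,0]}'
python3 -m handwheel '{"translation":[[0,0.5,-0.2],[0,0.7,-0.2],[0,0.7,0],[0,0.7,0],[0,0,0]],"turn":[[0,0,0],[0,0,0],[0,0,0],[0,0,0],[0,0,0]],"grip":[0,0,0,0,0]}'
python3 - <<'E'
from h import *
for n in ["top","scene"]:
    c=get_calibration(n);p,d=read_camera(n)
    cv2.imwrite(f"pics/{n}_end.png",p[:,:,::-1])
    P=cloud(d,c);z=P[...,2];near=(d>0)&(abs(P[...,0]-.5)<.08)&(abs(P[...,1]+.16)<.08)
    for nm,a,b in [("knob",.127,.145),("disc",.072,.086),("electrode",.096,.108)]:
        m=near&(z>a)&(z<b)
        k,l,st,ce=cv2.connectedComponentsWithStats(m.astype(np.uint8)); 
        for i in range(1,k):
            if st[i,4]>30: print(n,nm,ce[i].round(),rect(P[l==i]),np.median(z[l==i]).round(4))
    if n=="scene": q=proj([.5,-.16,.07],c)[0].astype(int); cv2.imwrite("pics/end_crop.png",cv2.resize(p[q[1]-70:q[1]+70,q[0]-90:q[0]+90,::-1],None,fx=4,fy=4,interpolation=cv2.INTER_CUBIC))
E
```

```text
t: 20.75
ee_pos: [0.497, -0.1774, 0.1089]
tool_rot: [-0.234, 0.972, -0.0, -0.0]
contact_force: [0.3, 0.0, 0.4]
opening: 0.0427
gripper_force: 0.0
t: 21.38
ee_pos: [0.4987, -0.1779, 0.2394]
tool_rot: [-0.234, 0.972, -0.002, 0.003]
contact_force: [-0.4, 0.5, 0.5]
opening: 0.0428
gripper_force: 0.0
t: 22.0
ee_pos: [0.4249, -0.0367, 0.2591]
tool_rot: [-0.235, 0.972, 0.0, 0.0]
contact_force: [-0.0, -0.2, -0.1]
opening: 0.0427
gripper_force: 0.0
top knob [311. 233.] (array([ 496.9, -174.2]), array([43.9, 13.8]), 25.2, 121) 0.1368
top disc [306. 231.] (array([ 507.5, -169.2]), array([56.9, 58. ]), 46.2, 330) 0.0783
top electrode [292. 231.] (array([ 504.9, -131.1]), array([12.5, 35.6]), 78.6, 77) 0.1034
scene knob [279. 177.] (array([ 498.3, -172.7]), array([43.1, 14.8]), 25.1, 93) 0.1356
scene disc [278. 197.] (array([ 510.8, -162.5]), array([73.6, 59.4]), 78.5, 302) 0.0779
scene electrode [288. 197.] (array([ 506.2, -129.8]), array([12.4, 35.8]), 79.1, 76) 0.1024
```

View pics/end_crop.png

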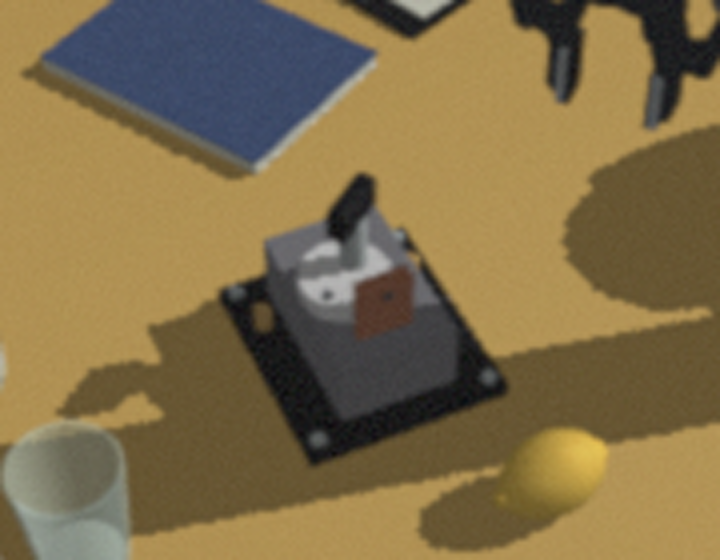

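View pics/top_end.png

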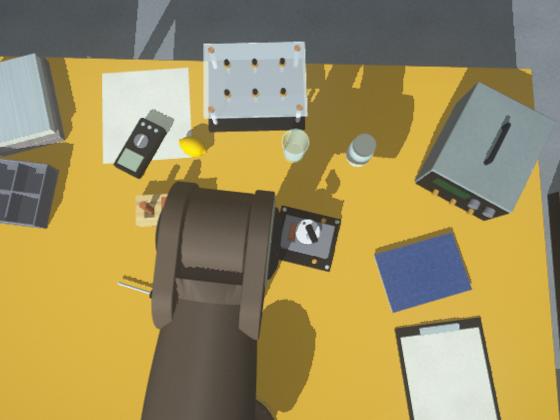

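The end views show the electrode upright and seated, with its top at z about 0.102 and at (292,231) in the top view. The disc is turned against it: the knob axis reads 25° in both cameras, which puts the cam at about 2.23 rad, past contact at about 2.15. The arm is clear, and everything in view looks undisturbed.

```bash
python3 -c "
from workcell import order
print(order.hand_in())"
```

```text
the job is handed in; nothing more can be done
None
```

I seated the thin electrode upright in the holder slot, turned the eccentric until it bore on the electrode (about 0.57 N m applied, about 0.08 rad past contact after release), let go and handed the job in at about 22 s; no verdict came back.

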